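Rebuild the bench dust filter stack

ROBOT

A 6-joint arm with a two-finger parallel gripper is mounted at the origin on the work surface. World frame = base frame: x ahead of the robot, y to its left, z up, the work surface at z = 0. Lengths are in m, angles in rad, forces in N, time in s.
With the tool pointing down it reaches from about 0.275 to 0.825 m from the base axis. Payload 4.9 kg.
Tool frame: the origin (TCP) lies midway between the tips of the shut fingers; the grasp point (between the pads) lies 19 mm behind it (bot.grip_depth is the distance from the TCP to the grasp point, in m); z points along the fingers, y is the line along which they close (so a half turn about z gives the same grasp; the last joint's range is limited). The gripper opens to 85 mm and grips with 20 to 120 N. Pads are 22 mm wide; open, the fingers measure 114 mm over their backs; the gripper's body (76 mm by 85 mm) begins 54 mm behind the grasp point. The pads swing forward as they close: fully open they stand 13 mm farther back than shut.
Start: joints at [-1.291, 0.326, -0.193, 1.052, 0, 1.437], TCP at [0.221, -0.504, 0.231] pointing down, gripper open.
Joint ranges: [-2.65, 2.65], [-0.97, 1.79], [-1.3, 1.35], [-1.93, 2.1], [-1.47, 1.37], [-3.14, 3.14]. Speed limits (rad/s): [2.57, 2.57, 3.14, 3.14, 3.14, 3.14].

INTERFACE

Orientations are given as a unit quaternion [w, x, y, z].
In Python, from cell import bot gives the robot as it stands. Calls block until the motion is done:
- bot.move_pose(position, orientation): joint-space move of the TCP to a pose.
- bot.move_linear(position, speed=0.15, rotation=None, until_force=None): straight line of the TCP; rotation=None keeps the orientation; speed is the mean speed in m/s. With until_force (N) it stops when the force on the tool has changed by that much, and returns True; else False.
- bot.goto_joints(angles): joint-space move.
- bot.set_gripper(opening, grasp_force=None): opening from 0.0 (shut) to 1.0 (fully open); grasp_force is the grip in N (None keeps the last); returns when the fingers have stopped.
- bot.wait(seconds).
- bot.solve_ik(position, orientation): joint angles nearest the present ones, or None.
- bot.camera(name): name is "scene" or "top"; returns the picture (420x560x3 uint8, red, green, blue); there is no depth.
- bot.calibration(name): a dict with "mtx" (3x3 intrinsics, pixels), "extrinsics" (4x4, takes a point from world to camera coordinates). Camera axes: x right, y down, z forward; pixel columns grow to the right and rows downward; lengths in m; the calibration is good to about 2 mm. A picture is of the moment at which its call begins. calibration takes no time and is no camera call.
A pose or a line that the arm cannot do raises bot.PlanningError and nothing moves.
- bot.close_job(): hands the job in; it is judged then, once.
Trained networks look in the newest picture that a camera, given by its name, has taken for a name from the list of things; names that differ only in an ending like _2 or _b are one class to them, and where a whole thing is asked for, a point or a joint stands for the part that bears it (a point fixed in the world has none). Each returns a list of dicts, best first, with "confidence" (0 to 1); they miss things now and then, are a little off and sometimes report something else, mostly with a low value. They report only what shows in the picture. A call takes as long as a camera call. They do not tell look-alikes from the thing itself.
- bot.search_frame(camera, thing): "bbox" ([left, top, width, height] in pixels, round what is visible of it).
Readings, each from a call of its own:
- bot.read_clock(): time.
- bot.read_joint_positions(): joint angles.
- bot.read_joint_vel(): joint speeds.
- bot.read_joint_efforts(): joint torques, N m.
- bot.read_position(): TCP position.
- bot.read_tool_rot(): TCP orientation.
- bot.read_ft_force(): force on the tool from outside, world axes, zero at the start.
- bot.read_moment(): the same for the moment, N m.
- bot.read_gripper_width(): opening from 0.0 (shut) to 1.0 (fully open).
- bot.read_finger_force(): force on a finger pad.
Only numpy, scipy, OpenCV 4.12 (cv2) and the standard library are available. Lean on these libraries where they do the work, as an engineer would, in place of code of your own. Each camera call takes 0.05 s, during which the arm holds its last target. There are 200 camera calls.

TASK

Rebuild the dust filter on the green chip box: put the yellow separator stage into the box's dark metal collar and turn it clockwise about a quarter turn until it drops fully home, then lock the blue filter cap onto the top of the separator in the same way. Both must end flush with no gap, upright and released; leave the glue bottle, push stick, wood offcut and screwdriver where they are.

Things in the scene. Friction and masses are not known exactly. Their poses are not given: they have to be found in the camera images.
- port: Green chip box with bare metal lid, fixed to the bench, 150 x 150 x 55 mm high. Origin: centre of its underside, z up. On the lid, on the box's axis, stands a dark steel collar, an octagon 72 mm across, 28 mm high. The collar is clamped at an unknown angle: its entry gaps (white dots) point along the box's +x and -x give or take 30 degrees, not tracked: feel for them, pressing 3 to 8 N and turning.
- port_rim (a point): Centre of the collar's rim, 83 mm above the bench. Bayonet socket, 44 mm bore, 2 mm radial clearance: two opposite gaps in a 5 mm lip. A part's shoulder stands 18 mm above the rim with its lugs on the lip; 6 mm once through the gaps (10 degrees play), on a ledge; then about 90 degrees clockwise from above to a hard stop (red dots), where it drops into pockets: 0 mm, flush, locked. Never anticlockwise.
- separator_center (a point): Centre of the yellow separator, loose, upright, 94 mm high, 0.25 to 0.42 kg. Site 47 mm above its foot, z up. Foot: 40 mm spigot, 24 mm long, its last 6 mm tapered to 32 mm; above the taper two lugs along the part's +x and -x, 10 mm wide, 5 high, reaching 25 mm from the axis. Shoulder 24 mm up; above it an octagon 62 mm across flats, flats facing x, y and diagonals. Home: 106 mm above the bench.
- separator_rim (a point): Centre of the separator's black top rim, 94 mm above its foot, axes as the separator's. Bayonet socket for the cap, with the same measures and action as the collar's: gaps exactly along this +x and -x (white dots), lock a quarter turn clockwise (red dots). Once home the separator no longer turns, but has a few degrees and 2 mm of play.
- cap_center (a point): Centre of the blue filter cap with white vents, loose, upright, 102 mm high, 0.20 to 0.34 kg. Site 51 mm above its foot, z up. Foot, lugs (along its +x and -x, under two white dots) and octagon as the separator's: octagon 24 to 94 mm above the foot, 62 mm across flats facing x, y and the diagonals; then a round black lid 58 mm wide, 8 mm high. When home, 74 mm above the separator's centre.
- glue: White glue bottle, 56 mm in diameter, 150 mm high, loose; origin at the centre of its underside. Leave it.
- push_stick: Orange push stick lying flat, about 240 mm long, 12 mm thick; origin in its middle at the bench. Leave it.
- offcut: Pine offcut 70 x 130 x 38 mm, loose; origin at the centre of its underside. Leave it.
- driver: Screwdriver 200 mm long lying on the bench beyond the box, handle about 30 mm thick at most. Leave it.
Things that resemble listed ones, but are neither listed nor needed, are in the scene too. Several things look just like the part that bears separator_center: the one meant starts farthest to the robot's left.

How it is judged:
By the outcome, as a careful person would: the job done as asked, in the order asked, and still so for the second after the job is handed in, with the robot touching nothing.
It also fails if it takes over 72 s, if anything falls off the work surface, if the arm or the gripper's body presses on something with over 40 N, if the wrist force passes 120 N, or if a joint passes its speed limit or range.

## Working session

There is one attempt and no reset: what is moved stays moved. The work goes in short steps, each a Python script; the robot and the scene stay as the last script left them, time stands still between calls to the robot, and variables do not carry over. Pictures are saved under pics/ and viewed, at most 10 in all, crops included, and the job is handed in when it is done.

```bash
ls; mkdir -p pics; python3 - <<'E'
from cell import bot
import cv2,numpy as np
ims=[]
for c in("scene","top"):
    im=bot.camera(c); cv2.imwrite(f"pics/{c}0.png",im[:,:,::-1])
    k=bot.calibration(c); print(c,np.round(k["mtx"],1).tolist(),np.round(k["extrinsics"],4).tolist())
    for t in("port","port_rim","separator_center","separator_rim","cap_center","glue"):
        print(t,[(np.round(d["bbox"]).tolist(),round(d["confidence"],2)) for d in bot.search_frame(c,t)])
print(bot.read_clock(),bot.grip_depth,bot.read_tool_rot())
E
```

```text
pics
scene [[410.7, 0.0, 272.6], [0.0, 410.7, 211.0], [0.0, 0.0, 1.0]] [[0.1115, 0.9936, 0.0185, -0.0634], [0.6668, -0.061, -0.7428, -0.3174], [-0.7369, 0.0952, -0.6693, 1.6762], [0.0, 0.0, 0.0, 1.0]]
port [([246.0, 200.0, 60.0, 52.0], 0.77)]
port_rim [([240.0, 201.0, 66.0, 55.0], 0.95)]
separator_center [([139.0, 186.0, 28.0, 34.0], 0.97), ([165.0, 200.0, 26.0, 35.0], 0.89), ([121.0, 206.0, 29.0, 41.0], 0.78), ([121.0, 179.0, 23.0, 30.0], 0.77)]
separator_rim [([142.0, 190.0, 25.0, 31.0], 0.95), ([122.0, 210.0, 28.0, 31.0], 0.77), ([165.0, 198.0, 28.0, 40.0], 0.73), ([117.0, 174.0, 25.0, 32.0], 0.67)]
cap_center [([335.0, 180.0, 24.0, 33.0], 0.98)]
glue [([399.0, 218.0, 26.0, 48.0], 0.73)]
top [[393.7, 0.0, 277.7], [0.0, 393.7, 209.6], [0.0, 0.0, 1.0]] [[0.0, -0.9995, 0.0325, -0.0194], [-0.9812, -0.0063, -0.193, 0.6248], [0.1931, -0.0319, -0.9807, 1.0769], [0.0, 0.0, 0.0, 1.0]]
port []
port_rim [([245.0, 197.0, 56.0, 67.0], 0.83), ([306.0, 127.0, 34.0, 69.0], 0.28)]
separator_center [([352.0, 229.0, 31.0, 25.0], 0.84), ([411.0, 279.0, 26.0, 24.0], 0.78), ([380.0, 253.0, 35.0, 24.0], 0.63), ([395.0, 221.0, 28.0, 25.0], 0.62)]
separator_rim [([409.0, 278.0, 32.0, 26.0], 0.8), ([382.0, 254.0, 30.0, 24.0], 0.73), ([354.0, 224.0, 30.0, 32.0], 0.72), ([395.0, 219.0, 31.0, 27.0], 0.68)]
cap_center [([167.0, 252.0, 27.0, 17.0], 0.83)]
glue [([126.0, 168.0, 28.0, 24.0], 0.85)]
0.7 0.0187 [ 2.13366488e-05  9.78672865e-01  2.05424979e-01 -9.20186037e-06]
```

View pics/scene0.png

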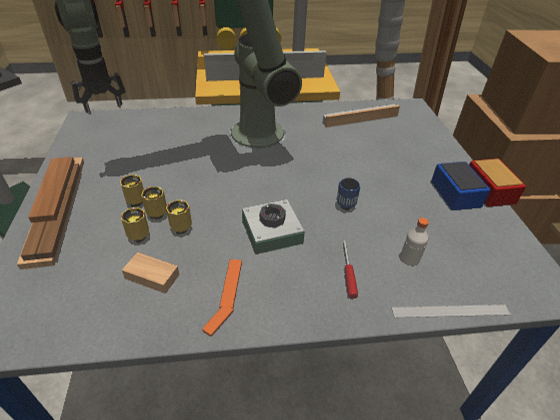

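View pics/top0.png

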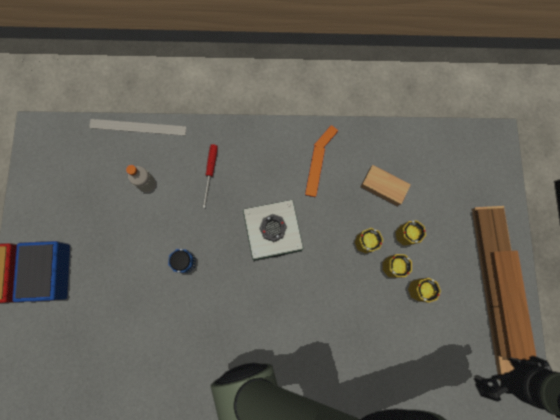

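Four yellow look-alikes: top-image pixels (371,240), (414,232), (400,266), (427,291). Top-image columns run towards −y, so (371,240), which is scene (179,217), should be the farthest left. I'll confirm this in an enlarged crop and also read the dots on the parts.

```bash
cat > h.py <<'E'
from cell import bot
import numpy as np,cv2
K={c:bot.calibration(c) for c in("scene","top")}
def ray(c,uv,z):
    k=K[c];E=np.array(k["extrinsics"]);R,t=E[:3,:3],E[:3,3]
    o=-R.T@t;d=R.T@np.linalg.inv(k["mtx"])@[uv[0],uv[1],1];return o+d*(z-o[2])/d[2]
def proj(c,p):
    k=K[c];E=np.array(k["extrinsics"]);q=np.array(k["mtx"])@(E[:3,:3]@np.array(p)+E[:3,3]);return q[:2]/q[2]
E
python3 - <<'E'
from h import *
t=cv2.imread("pics/top0.png");s=cv2.imread("pics/scene0.png")
def crop(im,u,v,w,h,n=400,m=300): return cv2.resize(im[v:v+h,u:u+w],(n,m),interpolation=cv2.INTER_CUBIC)
m=np.vstack([np.hstack([crop(t,350,210,100,75),crop(t,235,195,80,60)]),np.hstack([crop(t,160,240,48,36),crop(s,110,170,100,75)])])
cv2.imwrite("pics/m0.png",m)
for uv in[(371,240),(414,232),(400,266),(427,291)]: print(uv,ray("top",uv,.085).round(3))
print("cap",ray("top",(180.5,260),.10).round(3),"collar",ray("top",(273,228),.083).round(4))
# box lid corners from white mask
hsv=cv2.cvtColor(t,cv2.COLOR_BGR2HSV);mk=((hsv[...,1]<40)&(hsv[...,2]>150)).astype(np.uint8);mk[:190]=0;mk[265:]=0;mk[:,:235]=0;mk[:,310:]=0
r=cv2.minAreaRect(np.argwhere(mk)[:,::-1].astype(np.float32));b=cv2.boxPoints(r);P=np.array([ray("top",x+.0,.055) for x in b]);print(b.round(1).tolist(),P.round(4).tolist(),P.mean(0))
d=np.diff(P,axis=0);print(np.degrees(np.arctan2(d[:,1],d[:,0])),np.linalg.norm(d,axis=1))
E
```

```text
(371, 240) [ 0.535 -0.279  0.085]
(414, 232) [ 0.558 -0.403  0.085]
(400, 266) [ 0.463 -0.357  0.085]
(427, 291) [ 0.395 -0.428  0.085]
cap [0.477 0.246 0.1  ] collar [ 0.5679 -0.0035  0.083 ]
[[243.3000030517578, 209.3000030517578], [292.1000061035156, 199.60000610351562], [301.79998779296875, 247.8000030517578], [252.89999389648438, 257.6000061035156]] [[0.6262, 0.0822, 0.055], [0.6563, -0.0598, 0.055], [0.5152, -0.0865, 0.055], [0.487, 0.0526, 0.055]] [ 0.57118427 -0.00288788  0.055     ]
[ -78.05878504 -169.30982949  101.4328761 ] [0.14518718 0.14360356 0.14186607]
```

View pics/m0.png

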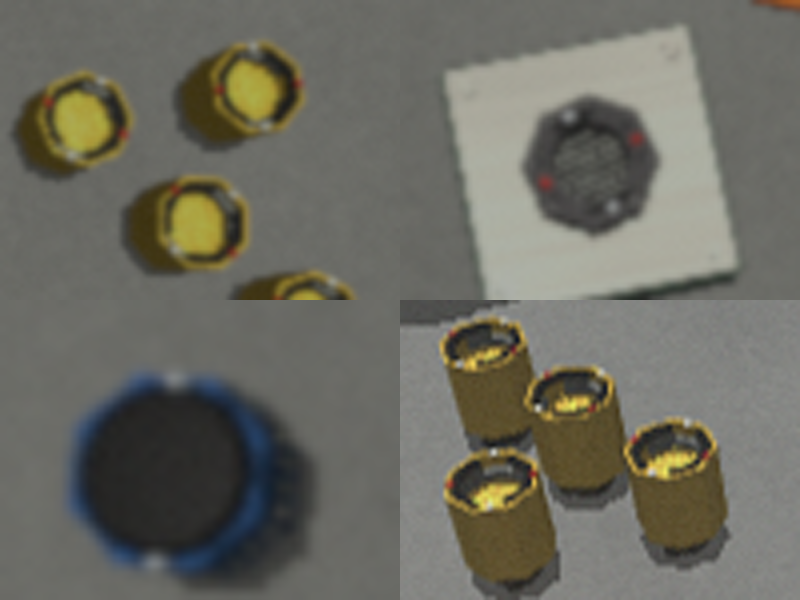

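The crop confirms it: the part at top (371,240), scene (179,217), is leftmost from the robot (y ≈ −0.28, the others ≤ −0.36). The collar's white dots are at about (268.8,218.4) and (277.6,236.2) and its red dots at (264,231.6) and (282.4,222.8). The cap's white dots are at about (181,249.4) and (178.6,271.4). Next I'll refine these with both cameras.

```bash
python3 - <<'E'
from h import *
from scipy import ndimage as nd
def blobs(c,box,red):
    im=cv2.imread(f"pics/{c}0.png").astype(float);u,v,w,h=box;a=im[v:v+h,u:u+w]
    s=np.clip(a[...,2]-np.maximum(a[...,0],a[...,1])-25,0,None) if red else np.clip(a.min(2)-red_thr,0,None)
    l,n=nd.label(s>0);o=[(s[l==i].sum(),*(np.array(nd.center_of_mass(s,l,i))[::-1]+[u,v]).round(2)) for i in range(1,n+1)]
    return sorted(o,reverse=True)[:4]
for nm,z,bx in(("collar",.083,{"top":(257,210,32,36),"scene":(258,200,30,30)}),("sep",.094,{"top":(359,226,25,28),"scene":(165,197,27,20)})):
  for c in bx:
    r=blobs(c,bx[c],True);red_thr=95;w=blobs(c,bx[c],False)
    for k,b in(("red",r),("white",w)):
        P=[ray(c,x[1:],z) for x in b]
        print(nm,c,k,[(round(x[0]),x[1],x[2],*p[:2].round(4)) for x,p in zip(b,P)])
        if len(P)>1: d=P[1]-P[0];print("   mid",((P[0]+P[1])/2).round(4)[:2],"ang",np.degrees(np.arctan2(d[1],d[0])).round(1)%180,"len",np.linalg.norm(d).round(4))
red_thr=110
for c,bx in(("top",(168,245,26,32)),("scene",(335,176,26,14))):
    w=blobs(c,bx,False);print("cap",c,[(round(x[0]),x[1],x[2],*ray(c,x[1:],.094)[:2].round(4)) for x in w])
s=cv2.imread("pics/scene0.png");t=cv2.imread("pics/top0.png")
f=lambda im,u,v,w,h:cv2.resize(im[v:v+h,u:u+w],(400,400),interpolation=cv2.INTER_CUBIC)
cv2.imwrite("pics/m1.png",np.hstack([f(s,330,174,36,36),f(s,254,195,40,40)]))
E
```

```text
collar top red [(141, np.float64(263.62), np.float64(231.09), np.float64(0.559), np.float64(0.0227)), (101, np.float64(281.76), np.float64(222.31), np.float64(0.5842), np.float64(-0.0282))]
   mid [ 0.5716 -0.0027] ang 116.3 len 0.0568
collar top white [(35493, np.float64(272.3), np.float64(227.64), np.float64(0.5689), np.float64(-0.0016)), (66, np.float64(277.08), np.float64(235.89), np.float64(0.5457), np.float64(-0.015))]
   mid [ 0.5573 -0.0083] ang 30.0 len 0.0268
collar scene red [(139, np.float64(263.81), np.float64(214.65), np.float64(0.5816), np.float64(-0.0287)), (90, np.float64(280.69), np.float64(208.07), np.float64(0.5576), np.float64(0.0236))]
   mid [ 0.5696 -0.0026] ang 114.7 len 0.0576
collar scene white [(27155, np.float64(273.62), np.float64(214.93), np.float64(0.5854), np.float64(-0.0006)), (152, np.float64(277.7), np.float64(216.83), np.float64(0.5945), np.float64(0.0102)), (10, np.float64(274.0), np.float64(216.0), np.float64(0.59), np.float64(0.0)), (8, np.float64(273.0), np.float64(215.0), np.float64(0.5855), np.float64(-0.0024))]
   mid [0.5899 0.0048] ang 49
[... 1042 characters left out ...]
loat64(0.5099), np.float64(-0.2685)), (262, np.float64(172.45), np.float64(212.53), np.float64(0.5608), np.float64(-0.2888)), (11, np.float64(183.0), np.float64(205.0), np.float64(0.5305), np.float64(-0.2606)), (1, np.float64(180.0), np.float64(204.0), np.float64(0.5253), np.float64(-0.2695))]
   mid [ 0.5353 -0.2786] ang 158.2 len 0.0548
cap top [(21, np.float64(180.38), np.float64(248.71), np.float64(0.5079), np.float64(0.2494)), (5, np.float64(178.0), np.float64(271.0), np.float64(0.4477), np.float64(0.253))]
cap scene [(2747, np.float64(345.31), np.float64(179.68), np.float64(0.4539), np.float64(0.243)), (29, np.float64(360.0), np.float64(188.76), np.float64(0.5029), np.float64(0.2773))]
```

View pics/m1.png

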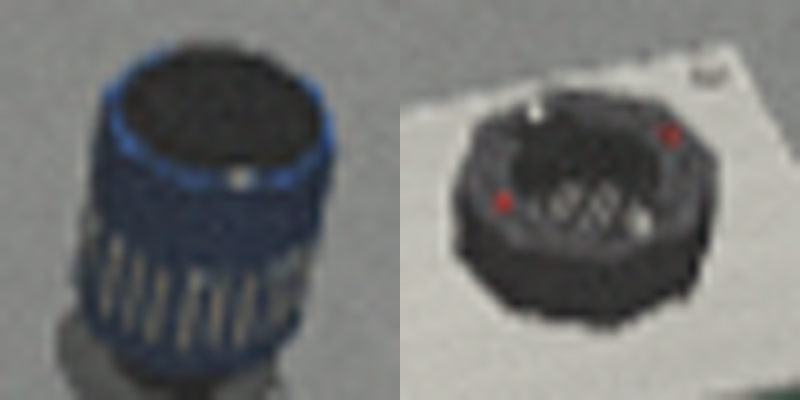

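```bash
cat >> h.py <<'E'
def q(psi):  # tool down, tool x axis at world yaw psi (deg)
    a=np.radians(psi)/2; return [0,float(np.cos(a)),float(np.sin(a)),0]
def up(p,psi): bot.move_pose(list(map(float,p)),q(psi))
def fz(n=1): return float(np.mean([bot.read_ft_force()[2] for _ in range(n)]))
def st(*a): print(*a,"t",round(bot.read_clock(),2),"p",np.round(bot.read_position(),4).tolist(),"f",np.round(bot.read_ft_force(),1).tolist(),"w",round(bot.read_gripper_width(),3),"j6",round(bot.read_joint_positions()[5],2))
def pick(xy,psi,z,lift):
    x,y=xy
    up([x,y,z+.075],psi-90); bot.move_linear([x,y,z],speed=.2); st("down")
    bot.set_gripper(0.3,30); st("sq1"); bot.set_gripper(.95)
    up([x,y,z],psi); bot.set_gripper(0.3,70); st("grip")
    bot.move_linear([x,y,lift],speed=.25); bot.wait(.2); st("lift")
E
python3 - <<'E'
from h import *
print(bot.solve_ik([.536,-.277,.125],q(66.6)))
pick((.536,-.277),156.6,.052,.20)
up([.5706,-.0027,.165],205.5); st("over")
im=np.hstack([cv2.resize(bot.camera("scene")[130:250,200:340],(400,343)),cv2.resize(bot.camera("top")[170:290,205:345],(400,343))]);cv2.imwrite("pics/a1.png",im[:,:,::-1])
E
```

```text
[-0.59928124  0.50904692 -0.19643207  0.86531733  0.          1.37992213]
down t 2.72 p [0.5358, -0.2779, 0.0525] f [-0.6, 0.2, -0.2] w 1.0 j6 1.38
sq1 t 3.06 p [0.5372, -0.278, 0.0539] f [-0.7, 0.2, 7.4] w 0.719 j6 1.38
grip t 5.1 p [0.5363, -0.2772, 0.0523] f [0.0, 0.6, 2.2] w 0.717 j6 -0.19
lift t 6.04 p [0.5349, -0.2763, 0.1978] f [0.3, -0.7, -3.6] w 0.715 j6 -0.19
over t 7.12 p [0.571, -0.0038, 0.1652] f [0.2, -1.5, -3.7] w 0.721 j6 -0.58
```

View pics/a1.png

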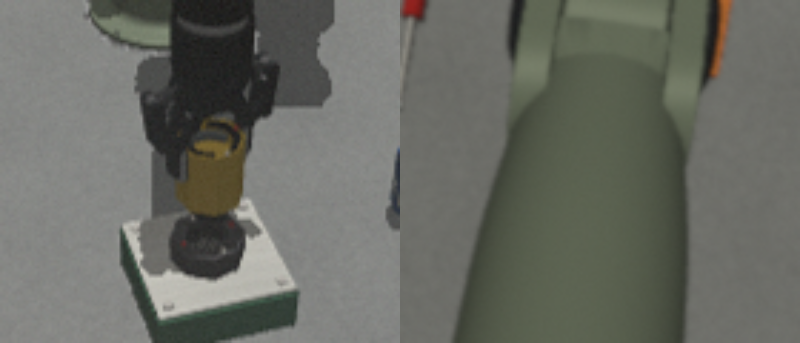

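The separator is held upright above the collar. Next I check the yaw and make the feeling descent.

```bash
python3 - <<'E'
from h import *
r=bot.read_tool_rot();print("yaw",np.degrees(2*np.arctan2(r[2],r[1])),r.round(4),np.round(bot.read_joint_positions(),3))
x,y=.5706,-.0027
bot.move_linear([x,y,.140],speed=.1); bot.wait(.2); st("pre")
h=bot.move_linear([x,y,.113],speed=.02,until_force=5); st("touch",h); print("M",bot.read_moment().round(2))
E
```

```text
yaw 205.3461030637191 [ 3.000e-04 -2.194e-01  9.756e-01 -3.000e-04] [-0.137  0.415 -0.237  0.918 -0.    -0.579]
pre t 7.82 p [0.5712, -0.0029, 0.1407] f [0.7, 0.7, -2.5] w 0.717 j6 -0.58
touch True t 8.86 p [0.5705, -0.0027, 0.1172] f [-0.4, -0.1, 5.0] w 0.721 j6 -0.58
M [ 0.03  0.1  -0.02]
```

At 0.1172 the lugs went straight through the gaps onto the ledge. Now I press and turn clockwise.

```bash
cat >> h.py <<'E'
def turn(xy,z,psi,total,tare,zend,step=6,want=6.5,k=6000.):
    """press and turn clockwise, keeping the press near `want`; z is the commanded height"""
    for i in range(int(total/step)):
        psi-=step; up([*xy,z],psi)
        p=fz(2)-tare; mz=bot.read_moment()[2]; zz=bot.read_position()[2]
        print(i,round(psi,1),"press",round(p,1),"Mz",round(float(mz),2),"z",round(float(zz),4),"zc",round(z,4),"t",round(bot.read_clock(),2))
        if zz<zend: print("dropped"); break
        if p>25 or abs(mz)>2.5: print("stop"); break
        z+=float(np.clip((p-want)/k,-.0015,.0015))
    return z,psi
E
python3 - <<'E'
from h import *
z,psi=turn((.5706,-.0027),.1168,205.5,48,-3,.1125); print(z,psi)
E
```

```text
0 199.5 press 4.8 Mz -0.12 z 0.1172 zc 0.1168 t 9.11
1 193.5 press 8.2 Mz -0.14 z 0.1171 zc 0.1165 t 9.36
2 187.5 press 7.9 Mz -0.14 z 0.1172 zc 0.1168 t 9.61
3 181.5 press 7.1 Mz -0.15 z 0.1172 zc 0.117 t 9.86
4 175.5 press 6.6 Mz -0.09 z 0.1172 zc 0.1171 t 10.11
5 169.5 press 5.6 Mz -0.07 z 0.1172 zc 0.1172 t 10.36
6 163.5 press 7.9 Mz -0.06 z 0.1172 zc 0.117 t 10.61
7 157.5 press 6.8 Mz -0.09 z 0.1172 zc 0.1172 t 10.86
0.1172979377785916 157.5
```

Works well; I'll continue to the stop.

```bash
python3 - <<'E'
from h import *
z,psi=turn((.5706,-.0027),.1172,157.5,60,-3,.1135,step=5,want=6); print(z,psi); st(); print(bot.read_moment().round(2))
E
```

```text
0 152.5 press 7.1 Mz -0.11 z 0.1172 zc 0.1172 t 11.11
1 147.5 press 5.3 Mz -0.03 z 0.1172 zc 0.1174 t 11.36
2 142.5 press 6.0 Mz -0.08 z 0.1172 zc 0.1173 t 11.61
3 137.5 press 5.7 Mz -0.1 z 0.1172 zc 0.1173 t 11.86
4 132.5 press 5.6 Mz -0.1 z 0.1171 zc 0.1172 t 12.11
5 127.5 press 4.0 Mz -0.01 z 0.117 zc 0.1172 t 12.36
6 122.5 press 4.0 Mz 0.07 z 0.1166 zc 0.1168 t 12.61
7 117.5 press -0.3 Mz -0.0 z 0.1158 zc 0.1165 t 12.86
8 112.5 press -0.8 Mz -0.0 z 0.1151 zc 0.1154 t 13.11
9 107.5 press 1.1 Mz 0.1 z 0.1147 zc 0.1143 t 13.36
10 102.5 press 7.1 Mz 1.94 z 0.1146 zc 0.1135 t 13.61
11 97.5 press 8.2 Mz 2.93 z 0.1147 zc 0.1137 t 13.86
stop
0.11366834543093082 97.5
t 13.86 p [0.5719, -0.001, 0.1147] f [3.2, 4.7, 5.2] w 0.719 j6 1.3
[ 1.03 -0.68  2.93]
```

```bash
python3 - <<'E'
from h import *
r=bot.read_tool_rot();print("yaw",np.degrees(2*np.arctan2(r[2],r[1])))
xy=(.5706,-.0027)
for psi in(106,109):
    up([*xy,.1142],psi); st(psi); print("M",bot.read_moment().round(2)); 
    r=bot.read_tool_rot();print("yaw",np.degrees(2*np.arctan2(r[2],r[1])))
h=bot.move_linear([*xy,.109],speed=.015,until_force=9); st("press",h);print("M",bot.read_moment().round(2))
E
```

```text
yaw 98.04869554516578
106 t 14.12 p [0.5712, -0.0022, 0.1139] f [5.8, 3.1, -3.8] w 0.72 j6 1.16
M [ 0.8  -1.2   0.11]
yaw 105.83894115482597
109 t 14.38 p [0.5705, -0.0026, 0.1138] f [2.5, 2.8, -3.1] w 0.719 j6 1.11
M [ 0.6  -0.72  0.01]
yaw 108.8014202670262
press True t 14.68 p [0.5707, -0.0026, 0.1113] f [-0.2, -0.4, 4.4] w 0.722 j6 1.11
M [-0.09  0.19  0.04]
```

Height 0.1113 matches home. I'll release, retreat to above the cap and look.

```bash
python3 - <<'E'
from h import *
bot.set_gripper(1.0); st("rel"); bot.move_linear([.5706,-.0027,.19],speed=.25)
up([.478,.251,.165],86.6); st()
ims=[]
for c,(u,v) in(("scene",(272,200)),("top",(275,215))):
    im=bot.camera(c);cv2.imwrite(f"pics/{c}2.png",im[:,:,::-1]);ims.append(cv2.resize(im[v-35:v+40,u-37:u+38],(400,400),interpolation=cv2.INTER_CUBIC))
cv2.imwrite("pics/a2.png",np.hstack(ims)[:,:,::-1])
E
```

```text
rel t 15.04 p [0.5706, -0.0019, 0.1104] f [0.4, 0.6, 0.2] w 0.999 j6 1.11
t 16.57 p [0.4781, 0.2504, 0.1644] f [0.6, -0.4, -0.1] w 0.999 j6 1.98
```

View pics/a2.png

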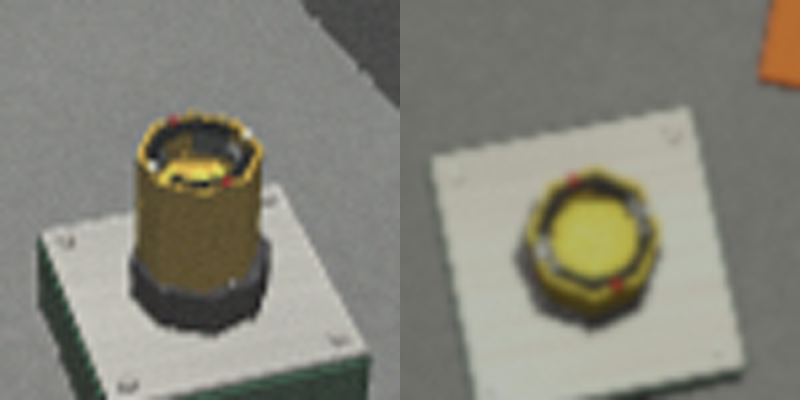

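The separator sits flush and upright in the collar, with its red dots at crop (173,119) and (227,182) in scene and (173,180) and (216,284) in top. I'll measure its rim, then pick the cap.

```bash
python3 - <<'E'
from h import *
from scipy import ndimage as nd
for c,pts in(("scene",[(267.4,187.3),(277.6,199.1)]),("top",[(270.4,213.8),(278.5,233.3)])):
    im=cv2.imread(f"pics/{c}2.png").astype(float);s=np.clip(im[...,2]-im[...,:2].max(2)-20,0,None);P=[]
    for u,v in pts:
        a=s[int(v)-4:int(v)+5,int(u)-4:int(u)+5];cm=nd.center_of_mass(a);P.append(ray(c,(int(u)-4+cm[1],int(v)-4+cm[0]),.153))
    d=P[1]-P[0];print(c,((P[0]+P[1])/2).round(4),"red ang",np.degrees(np.arctan2(d[1],d[0])).round(1)%180,np.linalg.norm(d).round(4))
pick((.478,.251),176.6,.054,.26)
E
```

```text
scene [ 0.568  -0.0055  0.153 ] red ang 24.6 0.0541
top [ 0.5706 -0.0049  0.153 ] red ang 22.400000000000006 0.0564
down t 17.46 p [0.4789, 0.2511, 0.0552] f [0.8, -0.1, 0.2] w 1.0 j6 1.98
sq1 t 17.79 p [0.4793, 0.2516, 0.0559] f [-1.2, 0.6, 5.9] w 0.717 j6 1.98
grip t 19.83 p [0.4783, 0.2508, 0.0543] f [-0.9, -0.2, 3.1] w 0.717 j6 0.41
lift t 21.01 p [0.4772, 0.2507, 0.2584] f [-0.1, -0.7, -2.0] w 0.715 j6 0.41
```

```bash
python3 - <<'E'
from h import *
xy=(.570,-.0035)
up([*xy,.235],293.5); st("over"); bot.move_linear([*xy,.213],speed=.1); bot.wait(.2); tare=fz(5); st("pre",tare)
h=bot.move_linear([*xy,.186],speed=.02,until_force=6); st("touch",h); print("M",bot.read_moment().round(2))
E
```

```text
over t 23.17 p [0.57, -0.0032, 0.235] f [-1.0, 0.0, -2.4] w 0.716 j6 -2.12
pre -3.208881213390846 t 23.73 p [0.5704, -0.0035, 0.2137] f [-0.6, -0.7, -3.2] w 0.717 j6 -2.12
touch True t 24.82 p [0.5702, -0.0041, 0.1891] f [0.6, -0.8, 3.5] w 0.715 j6 -2.12
M [-0.12  0.02 -0.04]
```

The cap went through the gaps too (0.1891). Turning it now, with a lower torque limit this time.

```bash
sed -i 's/tare,zend,step=6,want=6.5,k=6000./tare,zend,step=6,want=6.5,k=6000.,mmax=.8/; s/abs(mz)>2.5/abs(mz)>mmax/' h.py; python3 - <<'E'
from h import *
xy=(.570,-.0035)
z,psi=turn(xy,.1888,293.5,78,-3.2,.1845,step=6,want=6)
if psi<216: z,psi=turn(xy,z,psi,28,-3.2,.1845,step=3,want=5)
print(z,psi);st()
E
```

```text
0 287.5 press 5.5 Mz -0.07 z 0.1892 zc 0.1888 t 25.07
1 281.5 press 7.4 Mz -0.01 z 0.1891 zc 0.1887 t 25.32
2 275.5 press 7.7 Mz -0.06 z 0.1891 zc 0.1889 t 25.57
3 269.5 press 5.3 Mz -0.05 z 0.1891 zc 0.1892 t 25.82
4 263.5 press 6.9 Mz -0.01 z 0.1891 zc 0.1891 t 26.07
5 257.5 press 5.3 Mz -0.04 z 0.1891 zc 0.1893 t 26.32
6 251.5 press 5.5 Mz -0.07 z 0.1891 zc 0.1891 t 26.57
7 245.5 press 7.3 Mz -0.06 z 0.1891 zc 0.189 t 26.82
8 239.5 press 5.5 Mz -0.04 z 0.1891 zc 0.1893 t 27.07
9 233.5 press 5.3 Mz -0.08 z 0.1891 zc 0.1892 t 27.32
10 227.5 press 5.8 Mz -0.06 z 0.1891 zc 0.1891 t 27.57
11 221.5 press 6.2 Mz -0.02 z 0.1891 zc 0.189 t 27.82
12 215.5 press 5.9 Mz 0.01 z 0.189 zc 0.1891 t 28.07
0 212.5 press 6.1 Mz 0.0 z 0.1889 zc 0.189 t 28.32
1 209.5 press 3.0 Mz -0.01 z 0.1889 zc 0.1892 t 28.57
2 206.5 press 1.5 Mz 0.0 z 0.1885 zc 0.1889 t 28.82
3 203.5 press 1.5 Mz 0.02 z 0.1879 zc 0.1883 t 29.07
4 200.5 press 0.7 Mz 0.02 z 0.1876 zc 0.1877 t 29.32
5 197.5 press 1.1 Mz 0.02 z 0.187 zc 0.187 t 29.57
6 194.5 press 1.8 Mz 0.07 z 0.1866 zc 0.1864 t 29.82
7 191.5 press 4.1 Mz 0.09 z 0.1864 zc 0.1858 t 30.07
8 188.5 press 5.8 Mz 0.39 z 0.1864 zc 0.1857 t 30.32
0.18582298191788868 188.5
t 30.32 p [0.5709, -0.0038, 0.1864] f [1.1, -3.2, 2.6] w 0.717 j6 -0.29
```

```bash
python3 - <<'E'
from h import *
xy=(.570,-.0035)
up([*xy,.1858],194.5); st("relax")
h=bot.move_linear([*xy,.180],speed=.015,until_force=9); st("press",h);print("M",bot.read_moment().round(2))
E
```

```text
relax t 30.57 p [0.5699, -0.0032, 0.1855] f [0.7, -0.7, -1.8] w 0.717 j6 -0.39
press True t 30.87 p [0.5703, -0.0032, 0.1835] f [0.7, -0.6, 4.9] w 0.723 j6 -0.39
M [0.11 0.12 0.06]
```

```bash
python3 - <<'E'
from h import *
xy=(.570,-.0035)
h=bot.move_linear([*xy,.180],speed=.015,until_force=8); st("press2",h)
bot.set_gripper(1.0); st("rel"); bot.move_linear([*xy,.27],speed=.25); up([.40,.22,.30],195); bot.wait(.3); st("away")
ims=[]
for c,(u,v) in(("scene",(275,185)),("top",(275,215))):
    im=bot.camera(c);cv2.imwrite(f"pics/{c}3.png",im[:,:,::-1]);ims.append(cv2.resize(im[v-45:v+45,u-45:u+45],(400,400),interpolation=cv2.INTER_CUBIC))
cv2.imwrite("pics/a3.png",np.hstack(ims)[:,:,::-1])
# lid expected: centre of lid top at 59+70+102=231 mm
for z in(.083,.153,.223,.231): print(z,proj("scene",[.570,-.004,z]).round(1),proj("top",[.570,-.004,z]).round(1))
E
```

```text
press2 True t 31.07 p [0.5704, -0.0032, 0.1835] f [-1.0, -0.2, 5.9] w 0.714 j6 -0.39
rel t 31.44 p [0.5705, -0.0034, 0.1826] f [0.3, -0.8, -0.3] w 0.999 j6 -0.39
away t 33.33 p [0.4006, 0.2194, 0.2997] f [0.8, 0.7, 0.4] w 1.005 j6 0.08
0.083 [271.9 211.5] [273.2 227.3]
0.153 [272.3 193. ] [273.7 223.3]
0.223 [272.8 172.9] [274.4 218.8]
0.231 [272.8 170.5] [274.5 218.2]
```

View pics/a3.png

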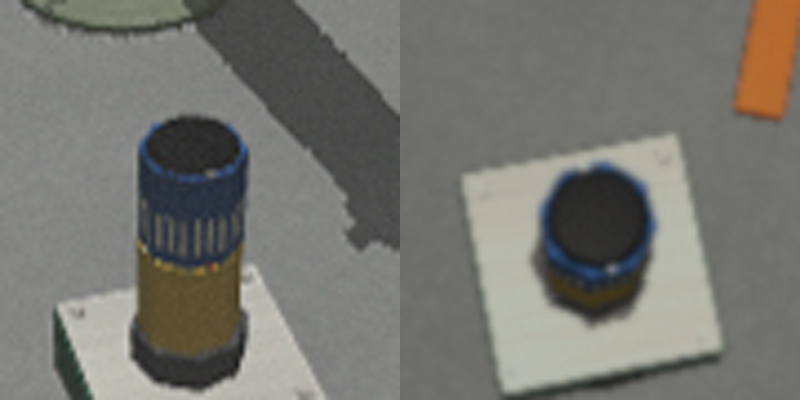

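The picture shows the cap flush on the separator with no visible gap. Its white dot at crop (212,172) stands over the separator's red dot at (210,267), and the stack is upright. The measured foot heights (59.0 and 129.2 mm) match home, so I'm handing in.

```bash
python3 - <<'E'
from h import *
print(bot.close_job(), bot.read_clock())
E
```

```text
the job is handed in; nothing more can be done
the job is handed in; nothing more can be done
```

The job is handed in at about 33 s of the 72 s limit: the separator is locked in the collar and the cap on top of it, both flush, upright and released, and the arm never went near the glue bottle, push stick, offcut or screwdriver.

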